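# Slide the tag carrier under the stamping press and pull one stamp

## Robot

A 6-joint arm with a two-finger parallel gripper is mounted at the origin on the work surface. World frame = base frame: x ahead of the robot, y to its left, z up, the work surface at z = 0. Lengths are in m, angles in rad, forces in N, time in s.
With the tool pointing down it reaches from about 0.25 to 0.85 m from the base axis. Payload 12.5 kg.
Tool frame: the origin (TCP) lies on the centre line of the jaws, within the pads' length; the fingertips stand 17 mm ahead of it and the grasp point (between the pads) lies 2 mm behind it; z points along the fingers, y is the line along which they close (so a half turn about z gives the same grasp; the last joint's range is limited). The gripper opens to 93 mm and grips with 3 to 60 N. Pads are 15 mm wide; open, the fingers measure 128 mm over their backs; the gripper's body (75 mm by 188 mm) begins 65 mm behind the grasp point.
Start: joints at [-1.313, 0.351, 1.652, -0, 1.139, -0.085], TCP at [0.185, -0.518, 0.236] pointing down, gripper open.
Joint ranges: [-2.75, 2.75], [-0.79, 2.1], [0.01, 2.65], [-1.57, 4.71], [0.07, 3.14], [-2.87, 2.87]. Speed limits (rad/s): [2.22, 2.22, 2.79, 3.14, 3.14, 3.14].

## Interface

Orientations are given as a unit quaternion [w, x, y, z].
In Python, from rig import manip gives the robot as it stands.
- The arm moves only by the tool send_rows, never from a script. Its argument "series" is one flat list of numbers, 6 for each row, row after row: the shift along the tool's x, y, z in mm, then the turn, a rotation vector about the tool's x, y, z in degrees. A call has 1 to 20 rows; each row is the pose to reach, as a shift and turn from the pose commanded when the call began, along the tool's axes at that moment; what a row does not reach only later rows make up. A row lasts 1/8 s, in which the tool goes at most 62.5 mm and 10.7 degrees, less where a joint would pass 70% of its speed; a pose out of reach is approached as far as the arm can. A call with a gripper value outside its range is refused whole. "claw" is the finger opening in mm, from 0 to 93, set as the call begins (left out, the last holds). The fingers move at their own pace and stop on an object; "grip_force" is the grip in N (left out, the last holds). Time passes only in rows, so rows that repeat a pose let the fingers close. It gives the time, the measured TCP pose, the force, the opening and the grip force at its end, in the units of the state.
- manip.get_state(): the state, without advancing time (a new reading comes with each control period).
- manip.capture(name): name is "scene" or "top"; returns a dict with "pixels" (400x640x3 uint8, red, green, blue), "intrinsics" (3x3 intrinsics, pixels), "dist_coeffs" ([k1, k2, p1, p2, k3] as OpenCV has them; the pictures are not rectified), "R" (3x3) and "t" (3): a world point X has camera coordinates R X + t. Camera axes: x right, y down, z forward; pixel columns grow to the right and rows downward; lengths in m; the calibration is good to about 2 mm. A picture is of the moment at which its call begins. There is no depth.
- manip.job_done(): hands the job in; it is judged then, once.
Trained networks look in the newest picture that a camera, given by its name, has taken for a name from the list of things; names that differ only in an ending like _2 or _b are one class to them, and where a whole thing is asked for, a point or a joint stands for the part that bears it (a point fixed in the world has none). Each returns a list of dicts, best first, with "conf" (0 to 1); they miss things now and then, are a little off and sometimes report something else, mostly with a low value. They report only what shows in the picture. A call takes as long as a camera call. They do not tell look-alikes from the thing itself.
- manip.trace(name, camera): "region" (400x640 bool, what is visible of it) and "extent" ([centre column, centre row, width, height] in pixels, round what is visible of it).
- manip.place_of(name, camera): "point" ([row, column] in pixels: a listed point, or the origin of a listed thing).
The state is a dict: "time": time; "qpos": joint angles; "dq": joint speeds; "joint_torque": joint torques, N m; "tcp_pos": TCP position; "tool_rot": TCP orientation; "wrist_force": force on the tool from outside, world axes, zero at the start; "ft_torque": the same for the moment, N m; "gripper_width": finger opening in m; "finger_force": force on a finger pad.
Only numpy, scipy, OpenCV 4.12 (cv2) and the standard library are available. Lean on these libraries where they do the work, as an engineer would, in place of code of your own. Each camera call takes 0.05 s, during which the arm holds its last target. There are 200 camera calls.

## Task

Bring the white carrier board with its block of card tags to the hand stamping press and slide it in, handle last, between the guides and under the head until it is fully home against the stop. Then, with the carrier home, swing the red lever down to its stop and let it come all the way back up. Leave the carrier home, and leave the tag pile, ink jar and tape roll where they are.

Things in the scene. Friction and masses are not known exactly. Their poses are not given: they have to be found in the camera images.
- press: Green hand stamping press fixed to the bench. Origin: on the bench top, where the carrier's origin is when home. +x: the way the carrier slides in (away from the robot), z up. The carrier slides on the bench between two steel feet (guides, 16 mm high, inner faces at y = +-58 mm, outer at +-115, x from -50 to 120). Columns stand on them at x 20 to 120, |y| 79 to 115.
- press_mouth (a point): Middle of the mouth of the guides, on the bench (press x = -82 mm, y = 0; axes as the press). Yellow flared lead-ins, 16 mm high, narrow the gap from 160 mm here to 116 mm at press x = -50.
- press_head (a point): Middle of the lower front edge of the press's head (press x = -57 mm, y = 0, 200 mm above the bench). The head is a box from x = -57 to 120, |y| up to 115, 200 to 250 mm high. When the carrier is home its handle is 12 mm behind this edge, under the head: there the tool must lean back towards the front, fingers pointing down and forward, some 25 to 45 degrees from vertical.
- press_stop (a point): Middle of the stop's face (press x = 70 mm), against which the carrier's +x edge rests when home. The stop is a dark block 116 mm wide and 30 mm high.
- ram: The press's ram with its red stamp pad (56 mm in diameter), hanging from the head at press x = 30, y = 0. Origin: centre of the pad's underside, 72 mm above the bench at rest; it comes down 30 mm with the lever, onto the tags.
- carrier: Loose white board 140 (x) by 110 (y) by 12 mm, about 0.35 kg, flat on the bench. Origin: centre of its underside. Fixed on it: a barrel-shaped block of yellowish card tags, 76 by 88 mm, centred at x = 30, top at 42 mm, red dot on top; and a blue upright handle near the rear (-x) edge. The +x edge goes in first. At home its frame coincides with the press's frame.
- carrier_handle (a point): Grip point on the carrier's blue handle: at x = -45, y = 0, 55 mm above the bench, in the carrier's frame (axes as the carrier). The handle is a block 30 (x) by 18 (y) mm, from the board's top at 12 mm to 72 mm above the bench; grip it across y.
- lever (a joint): Press lever on the press's right (-y) side, angle in rad: 0 = up at rest, 0.9 = down at its stop. A spring brings it back; about 9 N at the grip holds it down.
- lever_grip (a point): Centre of the lever's red grip, a cylinder 26 mm in diameter and 75 mm long lying along the press's y. In the press's frame it is at x = -100, y = -171, 324 mm high at joint 0, and at x = -137, 181 mm high at joint 0.9. The steel lever arm (14 mm thick) joins the grip's inner end (y = -135).
- lever_pivot (a point): Point on the lever's hinge axis (which runs along the press's y), level in y with the grip's centre: in the press's frame x = 30, y = -171, 215 mm high. The grip swings about it at a radius of 170 mm.
- tag_pile: Bystander: loose pile of card tags, barrel-shaped, 76 by 88 mm, 55 mm high, red dot on top; origin at the centre of its underside.
- ink_jar: Bystander: ink jar, 60 mm in diameter, 75 mm high; origin at the centre of its underside.
- tape_roll: Bystander: orange tape roll lying flat, 100 mm in diameter, 45 mm high; origin at the centre of its underside.
Mind the look-alikes: they are no part of the job. Leave any pink look-alike of the carrier alone.

How it is judged:
By the outcome, as a careful person would: the job done as asked, in the order asked, and still so for the second after the job is handed in, with the robot touching nothing.
It also fails if it takes over 70 s, if anything falls off the work surface, if the arm or the gripper's body presses on something with over 40 N, if the wrist force passes 120 N, or if a joint passes its speed limit or range.

## Working session

There is one attempt and no reset: what is moved stays moved. The work goes in short steps, Python scripts to look and compute and a tool call to move; the robot and the scene stay as the last step left them, time stands still between calls to the robot, and variables do not carry over. Pictures are saved under pics/ and viewed, at most 11 in all, crops included, and the job is handed in when it is done.

Besides the shell and the picture viewer there is one more tool, called after "Call:" in YAML: its name, and indented under it one key for each argument. send_rows: Moves the arm, as the interface text tells. Its arguments: {"type":"object","properties":{"series":{"type":"array","items":{"type":"number"}},"claw":{"type":"number"},"grip_force":{"type":"number"}},"required":["series"]}

```bash
mkdir -p pics; ls; python3 - <<'E'
from rig import manip
import cv2
for c in("scene","top"):
    d=manip.capture(c); cv2.imwrite(f"pics/{c}0.png",d["pixels"][:,:,::-1])
    print(c,d["intrinsics"],d["dist_coeffs"],d["R"],d["t"])
    for n in("carrier","carrier_handle","press","press_mouth","press_head","press_stop","lever_grip","lever_pivot","tag_pile","ink_jar","tape_roll"):
        print(n,[( [round(float(v)) for v in p["point"]],round(p["conf"],2)) for p in manip.place_of(n,c)][:4])
print(manip.get_state())
E
```

```text
pics
scene [[387.98972752   0.         316.08285117]
 [  0.         387.98972752 198.41771809]
 [  0.           0.           1.        ]] [0.02854775 0.         0.         0.         0.        ] [[-0.95061482 -0.31033288  0.00499725]
 [-0.26353781  0.79855748 -0.54115965]
 [ 0.16394904 -0.51575135 -0.84090502]] [0.50395718 0.25306322 1.0081788 ]
carrier [([218, 340], 0.79), ([157, 324], 0.59), ([195, 420], 0.58), ([226, 261], 0.27)]
carrier_handle [([156, 326], 0.61)]
press []
press_mouth []
press_head [([230, 262], 0.85), ([372, 304], 0.37)]
press_stop []
lever_grip [([147, 307], 0.71)]
lever_pivot [([157, 263], 0.69)]
tag_pile [([374, 303], 0.91), ([211, 361], 0.16)]
ink_jar [([153, 382], 0.83), ([217, 343], 0.6)]
tape_roll [([359, 230], 0.83)]
top [[507.77397932   0.         312.43929382]
 [  0.         507.77397932 197.02874119]
 [  0.           0.           1.        ]] [-0.02237665  0.          0.          0.          0.        ] [[-0.00666629 -0.9998169  -0.01793697]
 [-0.99796361  0.0077897  -0.06330832]
 [ 0.06343645  0.01747841 -0.99783281]] [0.00625649 0.5190598  1.3525383
[... 393 characters left out ...]
me': 1.2, 'qpos': array([-1.31260709e+00,  3.50668332e-01,  1.65180805e+00, -1.19008391e-05,
        1.13912536e+00, -8.46104507e-02]), 'dq': array([ 0.00081634, -0.0001841 , -0.00032511,  0.00035203,  0.00037662,
        0.00127507]), 'joint_torque': array([-2.01369941e-03, -4.97267675e+01, -2.85488069e+01,  6.97983080e-02,
        2.21209147e-02, -4.55885151e-05]), 'tcp_pos': array([ 0.18487871, -0.51797046,  0.23564685]), 'tool_rot': array([-4.05865362e-06,  9.85346548e-01,  1.70564301e-01, -5.77811770e-06]), 'wrist_force': array([-0.30071955, -0.62151141, -0.41059847]), 'ft_torque': array([ 0.0362508 , -0.03930871, -0.05819527]), 'finger_force': 0.0, 'gripper_width': 0.09287154070164265}
```

View pics/scene0.png

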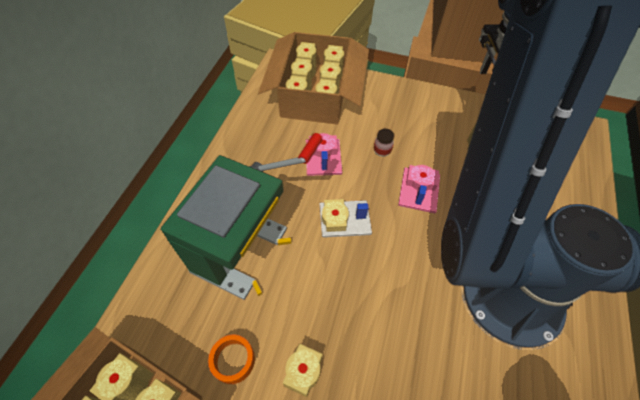

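View pics/top0.png

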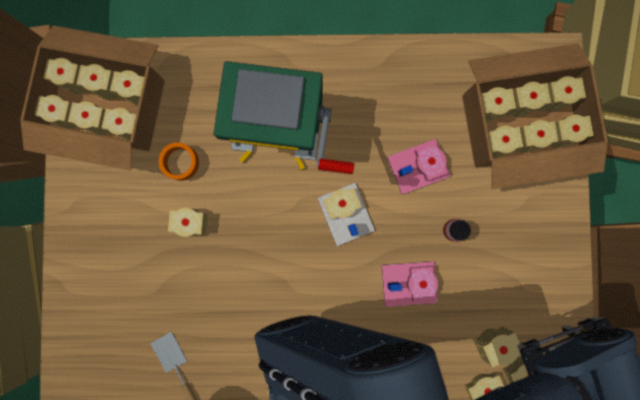

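The scene view shows the white carrier at about (345,217), the press at (225,210) and the red lever grip at (312,149). In the top view the carrier is at (346,215), the handle at (353,230) and the press at (270,105). The two pink boards are look-alikes. I'll zoom in next.

```bash
python3 - <<'E'
import cv2,numpy as np
a=cv2.imread("pics/top0.png")[55:255,205:385]; b=cv2.imread("pics/scene0.png")[125:305,155:385]
a=cv2.resize(a,None,fx=3,fy=3,interpolation=2); b=cv2.resize(b,None,fx=3,fy=3,interpolation=2)
cv2.imwrite("pics/a.png",a);cv2.imwrite("pics/b.png",b)
E
```

```text
(no output)
```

View pics/a.png

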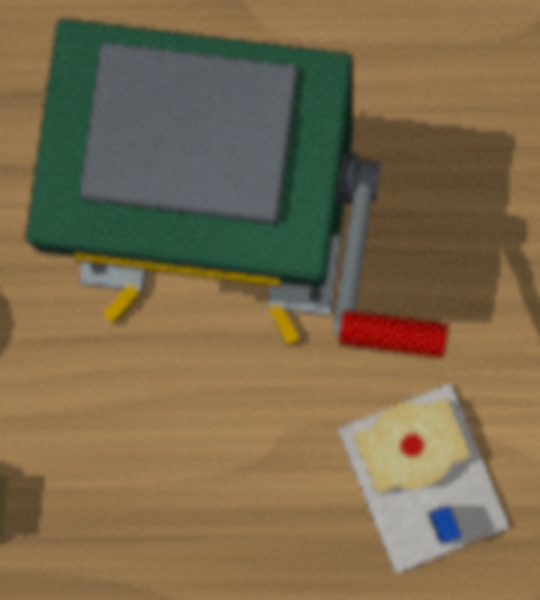

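View pics/b.png

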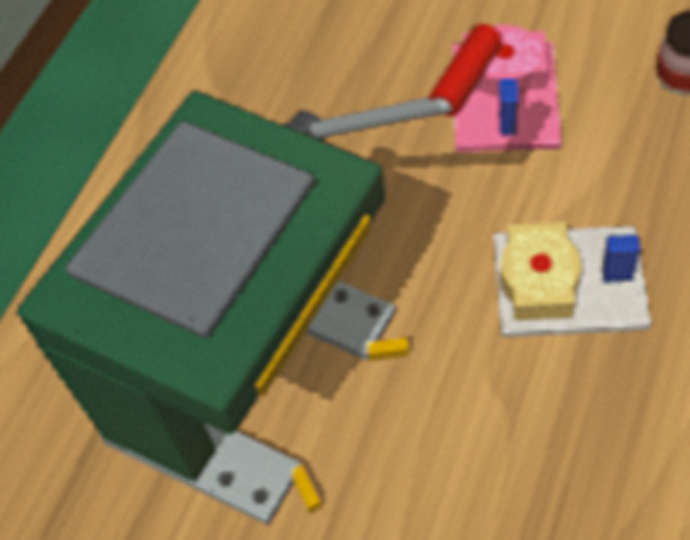

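The crops show the press foot, flare, head and grip corners, and all four carrier corners, clearly in both views. I'll fit both poses by least squares.

```bash
cat > h.py <<'E'
import cv2,numpy as np
from rig import manip
from scipy.optimize import least_squares
from scipy.spatial.transform import Rotation as Ro
def proj(c,X):
    return cv2.projectPoints(np.array(X,float),cv2.Rodrigues(c["R"])[0],c["t"],c["intrinsics"],c["dist_coeffs"])[0][:,0]
def world(p,X):
    return Ro.from_euler("z",p[2]).apply(np.array(X)/1000.)+[p[0],p[1],p[3] if len(p)>3 else 0]
def fit(obs,p0):  # obs: [(cam,[(X,px)..])]
    f=lambda p:np.concatenate([(proj(c,world(p,[o[0] for o in L]))-np.array([o[1] for o in L])).ravel() for c,L in obs])
    r=least_squares(f,p0,loss="soft_l1"); return r.x,f(r.x).reshape(-1,2)
def tri(obs): # [(cam,px)]
    return least_squares(lambda X:np.concatenate([(proj(c,[X])[0]-p) for c,p in obs]),[.5,0,.1]).x
E
cat > m.py <<'E'
from h import *
T=manip.capture("top");S=manip.capture("scene")
A=lambda x,y:(x/3+205-.33,y/3+55-.33)
B=lambda x,y:(x/3+155-.33,y/3+125-.33)
P=[(T,[((120,115,250),A(60,20)),((120,-115,250),A(352,57)),((-100,-171,324),A(393,334)),((-50,-115,16),A(328,313)),((-50,115,16),A(80,283)),((-82,-80,16),A(292,342)),((-82,80,16),A(110,318))]),
(S,[((-50,115,16),B(268,522)),((-82,80,16),B(315,505)),((-82,-80,16),B(408,345)),((-50,-115,16),B(394,307)),((120,115,250),B(22,312)),((120,-115,250),B(195,92)),((-57,-115,250),B(383,170)),((-57,115,250),B(225,412)),((-100,-171,324),B(467,68))])]
C=[(T,[((70,55,12),A(340,430)),((70,-55,12),A(452,387)),((-70,-55,12),A(508,525)),((-70,55,12),A(400,572)),((-45,0,72),A(445,525)),((30,0,42),A(412,445))]),
(S,[((70,-55,12),B(495,233)),((-70,-55,12),B(635,228)),((-70,55,12),B(648,325)),((70,55,12),B(503,332)),((-45,0,72),B(622,243)),((30,0,42),B(541,262))])]
for O,p0 in((P,[.7,.1,0,0]),(C,[.5,-.05,.3,0])):
    for p in(p0,p0[:3]):
        x,r=fit(O,p);print(x.round(4),np.degrees(x[2]).round(2));print(r.round(1).tolist())
print("grip",tri([(T,A(393,334)),(S,B(467,68))]),"handle top",tri([(T,A(445,525)),(S,B(622,243))]),"dot",tri([(T,A(412,445)),(S,B(541,262))]))
E
python3 m.py
```

```text
[ 0.6866  0.1024 -0.1361 -0.0095] -7.8
[[-0.5, -0.5], [1.1, -0.8], [0.5, 0.6], [0.9, 0.8], [0.4, 0.3], [-1.3, 1.1], [1.4, 1.7], [-0.5, -0.2], [1.6, -1.2], [-0.3, 1.9], [0.2, 0.2], [-3.0, 0.6], [-0.6, -0.9], [0.5, -0.9], [-0.6, 0.7], [-0.7, 2.3]]
[ 0.6843  0.1043 -0.1326] -7.6
[[-2.3, -0.7], [0.2, -1.3], [-0.0, 0.8], [0.3, 1.0], [-0.9, 0.7], [-2.1, 1.4], [0.2, 2.2], [-0.4, -0.5], [1.9, -1.6], [-0.0, 1.0], [0.4, -0.8], [-4.0, -0.2], [-1.2, -2.5], [0.8, -2.5], [-0.6, -0.0], [-0.2, 0.2]]
[ 0.4723 -0.0883  0.3723 -0.0061] 21.33
[[-0.3, -0.2], [-0.0, -0.8], [0.7, 1.1], [-1.1, 0.6], [0.8, 0.1], [0.5, 0.4], [-0.4, 0.1], [-0.3, -0.4], [0.3, 0.0], [-0.7, 0.1], [0.1, 0.1], [-0.4, 0.5]]
[ 0.472  -0.0865  0.3706] 21.23
[[-0.9, -0.2], [-0.5, -0.9], [0.3, 1.3], [-1.7, 0.8], [0.2, 0.2], [-0.1, 0.4], [-0.4, -0.5], [-0.0, -1.0], [0.5, -0.4], [-0.8, -0.4], [0.3, -0.5], [-0.3, -0.0]]
grip [ 0.56330584 -0.05219283  0.32443017] handle top [ 0.43051388 -0.10244078  0.06979711] dot [ 0.50015358 -0.07609584  0.04129117]
```

```bash
cat >> h.py <<'E'
PRESS=[.685,.1035,np.radians(-7.7)]; CAR=[.472,-.0872,np.radians(21.3)]
def pose(frame,g,tilt,yaw=0): # grasp point g (mm, in frame), tilt deg -> TCP pose
    R=Ro.from_euler("z",frame[2]+np.radians(yaw))*Ro.from_euler("y",-tilt,degrees=True)*Ro.from_quat([1,0,0,0])
    return world(frame,[g])[0]+R.apply([0,0,.002]),R
def cur():
    s=manip.get_state();q=s["tool_rot"];return s["tcp_pos"],Ro.from_quat([q[1],q[2],q[3],q[0]]),s
def rel(t,ref=None):
    p,R=(ref or cur()[:2]);
    return (R.inv().apply(t[0]-p)*1000).round(1).tolist()+np.degrees((R.inv()*t[1]).as_rotvec()).round(1).tolist()
E
python3 - <<'E'
from h import *
g=np.array([-45,0,55.]);th=np.radians(36);z=np.array([np.sin(th),0,-np.cos(th)])
pre=pose(CAR,g-110*z,36); gr=pose(CAR,g,36)
print(rel(pre));print(rel(gr,pre))
E
```

```text
[306.8, -306.1, 93.2, 0.5, 36.0, -1.6]
[0.0, -0.0, 110.0, 0.0, 0.0, 0.0]
```

Call:
send_rows:
  series: [15,-15,0,0,2,0,45,-45,0,0,6,0,85,-85,0,0,11,0,125,-125,5,0,16,-0.5,165,-165,15,0,21,-1,205,-205,30,0,26,-1,245,-245,50,0,31,-1.5,275,-275,70,0.3,34,-1.6,297,-296,85,0.5,36,-1.6,306.8,-306.1,93.2,0.5,36,-1.6,306.8,-306.1,93.2,0.5,36,-1.6,306.8,-306.1,93.2,0.5,36,-1.6]
  claw: 70

```text
time: 2.8
tcp_pos: [0.3711, -0.1272, 0.1429]
tool_rot: [-0.057, 0.935, 0.176, 0.304]
wrist_force: [-0.6, 0.1, 1.3]
gripper_width: 0.0702
finger_force: 0.0
```

```bash
python3 - <<'E'
from h import *
g=np.array([-45,0,55.]);print(rel(pose(CAR,g,36)))
s=cur()[2];print(s["time"],s["qpos"].round(2),s["wrist_force"].round(1))
T=manip.capture("top");S=manip.capture("scene")
a=cv2.resize(T["pixels"][150:300,250:450],None,fx=2,fy=2);b=cv2.resize(S["pixels"][125:275,250:450],None,fx=2,fy=2)
cv2.imwrite("pics/c.png",np.hstack([a,b])[:,:,::-1])
E
```

```text
[-0.3, -0.8, 110.4, 0.1, -0.0, 0.0]
2.8 [-0.83  0.16  2.39  1.1   0.66 -0.56] [-0.6  0.1  1.3]
```

View pics/c.png

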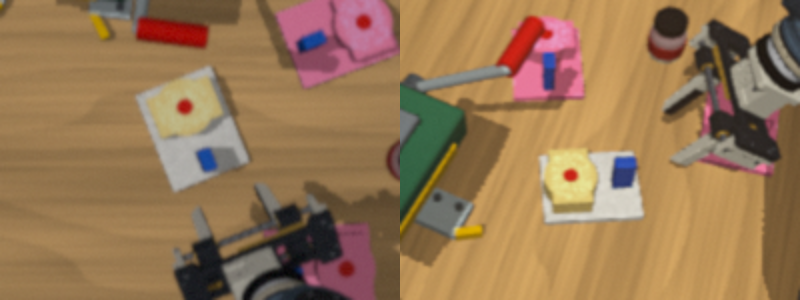

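The fingers straddle the handle line: fingertips at (200,215) and (265,190), handle at (207,160). I'm advancing and gripping lightly.

Call:
send_rows:
  series: [0,0,12,0,0,0,0,-0.4,35,0,0,0,-0.2,-0.8,60,0,0,0,-0.3,-0.8,85,0,0,0,-0.3,-0.8,102,0,0,0,-0.3,-0.8,110.4,0,0,0,-0.3,-0.8,110.4,0,0,0,-0.3,-0.8,110.4,0,0,0]

```text
time: 3.9
tcp_pos: [0.4309, -0.1028, 0.0533]
tool_rot: [-0.057, 0.935, 0.176, 0.304]
wrist_force: [0.1, 0.1, 0.1]
gripper_width: 0.07
finger_force: 0.0
```

Call:
send_rows:
  series: [0,0,0,0,0,0,0,0,0,0,0,0,0,0,0,0,0,0,0,0,0,0,0,0,0,0,0,0,0,0,0,0,0,0,0,0]
  claw: 0
  grip_force: 12

```text
time: 4.65
tcp_pos: [0.4308, -0.1023, 0.0529]
tool_rot: [-0.057, 0.935, 0.176, 0.304]
wrist_force: [-0.4, 0.6, 0.7]
gripper_width: 0.0182
finger_force: 12.0
```

```bash
python3 - <<'E'
from h import *
p,R,s=cur();print(s["time"],s["gripper_width"],s["finger_force"],s["wrist_force"].round(1),rel(pose(CAR,[-45,0,55.],36)))
T=manip.capture("top");S=manip.capture("scene")
a=cv2.resize(T["pixels"][150:300,250:450],None,fx=2,fy=2);b=cv2.resize(S["pixels"][125:275,250:450],None,fx=2,fy=2)
cv2.imwrite("pics/d.png",np.hstack([a,b])[:,:,::-1])
E
```

```text
4.65 0.018172214499326746 12.000086009502411 [-0.4  0.6  0.7] [0.3, 0.9, -0.4, 0.0, 0.0, 0.0]
```

View pics/d.png

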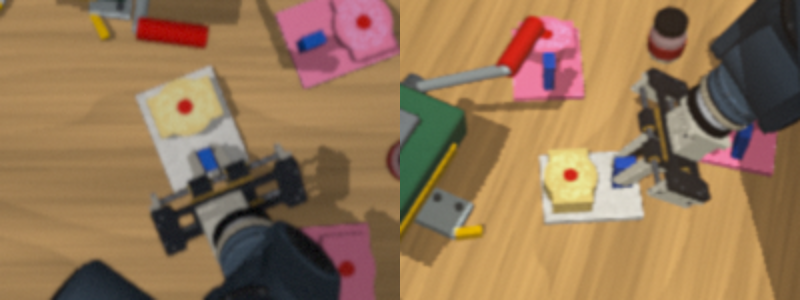

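Grasped: width 18.2 mm, the carrier undisturbed. Next, slide it in front of the mouth.

```bash
python3 - <<'E'
from h import *
c=cur()[:2]
p=pose(PRESS,[-222,0,55.],36); p=(np.array([p[0][0],p[0][1],c[0][2]+.0003]),p[1])
print(rel(p))
# interpolated rows with slerp
from scipy.spatial.transform import Slerp
s=Slerp([0,1],Ro.concatenate([c[1],p[1]]))
for u in(.04,.12,.22,.33,.45,.57,.69,.8,.9,.97,1):
    print(*rel((c[0]+u*(p[0]-c[0]),s(u))),sep=", ",end=",\n")
E
```

```text
[96.0, -206.5, 69.3, -17.0, -0.0, 23.5]
3.8, -8.3, 2.8, -0.7, -0.0, 0.9,
11.5, -24.8, 8.3, -2.0, -0.0, 2.8,
21.1, -45.4, 15.2, -3.7, -0.0, 5.2,
31.7, -68.1, 22.9, -5.6, -0.0, 7.7,
43.2, -92.9, 31.2, -7.7, -0.0, 10.6,
54.7, -117.7, 39.5, -9.7, -0.0, 13.4,
66.2, -142.5, 47.8, -11.8, -0.0, 16.2,
76.8, -165.2, 55.4, -13.6, -0.0, 18.8,
86.4, -185.8, 62.4, -15.3, -0.0, 21.1,
93.1, -200.3, 67.2, -16.5, -0.0, 22.8,
96.0, -206.5, 69.3, -17.0, -0.0, 23.5,
```

Call:
send_rows:
  series: [3.8,-8.3,2.8,-0.7,0,0.9,11.5,-24.8,8.3,-2.0,0,2.8,21.1,-45.4,15.2,-3.7,0,5.2,31.7,-68.1,22.9,-5.6,0,7.7,43.2,-92.9,31.2,-7.7,0,10.6,54.7,-117.7,39.5,-9.7,0,13.4,66.2,-142.5,47.8,-11.8,0,16.2,76.8,-165.2,55.4,-13.6,0,18.8,86.4,-185.8,62.4,-15.3,0,21.1,93.1,-200.3,67.2,-16.5,0,22.8,96.0,-206.5,69.3,-17.0,0,23.5,96.0,-206.5,69.3,-17.0,0,23.5,96.0,-206.5,69.3,-17.0,0,23.5]
  claw: 0
  grip_force: 25

```text
time: 6.38
tcp_pos: [0.466, 0.1327, 0.0531]
tool_rot: [0.02, 0.949, -0.064, 0.308]
wrist_force: [0.1, 0.6, -2.3]
gripper_width: 0.0181
finger_force: 25.0
```

```bash
python3 - <<'E'
from h import *
p,R,s=cur();print(s["time"],s["gripper_width"],s["finger_force"],s["wrist_force"].round(1),s["qpos"].round(2),rel(pose(PRESS,[-222,0,55.],36)))
T=manip.capture("top");S=manip.capture("scene")
a=cv2.resize(T["pixels"][70:270,205:345],None,fx=2.8,fy=2.8,interpolation=2);b=cv2.resize(S["pixels"][150:350,205:345],None,fx=2.8,fy=2.8,interpolation=2)
cv2.imwrite("pics/e.png",np.hstack([a,b])[:,:,::-1])
E
```

```text
6.375 0.018131950371121835 24.997600615024567 [ 0.1  0.6 -2.3] [ 0.32  0.49  2.29  4.03  0.34 -2.05] [0.3, -0.4, -0.2, -0.0, 0.0, -0.0]
```

View pics/e.png

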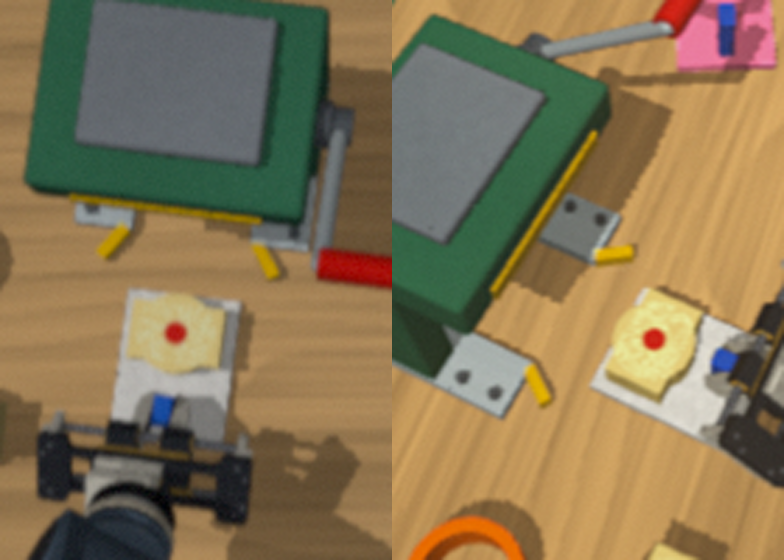

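The board is aligned with the mouth to about 1 mm: flare tips at (107,252) and (272,272), board front corners at (128,290) and (240,303). I'm inserting it part way.

Call:
send_rows:
  series: [4,0,2.9,0,0,0,13,0,9.4,0,0,0,25,0,18.2,0,0,0,37,0,26.9,0,0,0,49,0,35.6,0,0,0,61,0,44.3,0,0,0,73,0,53,0,0,0,80,0,58.1,0,0,0,80,0,58.1,0,0,0]

```text
time: 7.6
tcp_pos: [0.5646, 0.1194, 0.0532]
tool_rot: [0.02, 0.949, -0.064, 0.308]
wrist_force: [-0.7, 0.2, -3.7]
gripper_width: 0.0177
finger_force: 25.0
```

```bash
python3 - <<'E'
from h import *
p,R,s=cur();print(s["time"],s["gripper_width"],s["wrist_force"].round(1),s["ft_torque"].round(2),s["qpos"].round(2),rel(pose(PRESS,[-123.1,0,55.],36)))
E
```

```text
7.6 0.01774066555923929 [-0.7  0.2 -3.7] [0.14 0.79 0.02] [ 0.22  0.57  2.08  4.24  0.23 -2.37] [-0.3, -0.3, -0.5, -0.0, -0.0, -0.1]
```

The arm's wrist is heading for the j4 and j6 limits. I'll re-grip with a steeper lean of 44°, which moves j4 away from its limit.

Call:
send_rows:
  series: [0,0,0,0,0,0,0,0,0,0,0,0,0,0,0,0,2,0,0,0,0,0,4,0,-0.2,0,0,0,6,0,-0.3,0,0,0,8,0,-0.3,0,0,0,8,0]
  claw: 40

```text
time: 8.48
tcp_pos: [0.5636, 0.12, 0.0529]
tool_rot: [0.025, 0.925, -0.062, 0.373]
wrist_force: [-0.3, -0.2, 0.8]
gripper_width: 0.0399
finger_force: 0.0
```

Call:
send_rows:
  series: [0,0,0,0,0,0,0,0,0,0,0,0,0,0,0,0,0,0,0,0,0,0,0,0]
  claw: 0
  grip_force: 25

```text
time: 8.98
tcp_pos: [0.5642, 0.1198, 0.0533]
tool_rot: [0.025, 0.925, -0.063, 0.374]
wrist_force: [0.9, -0.9, 2.2]
gripper_width: 0.0177
finger_force: 25.0
```

```bash
python3 - <<'E'
from h import *
p,R,s=cur();print(s["time"],s["gripper_width"],s["wrist_force"].round(1),s["ft_torque"].round(2),s["qpos"].round(2),rel(pose(PRESS,[-123.1,0,55.],44)),rel(pose(PRESS,[-45,0,55.],44)))
E
```

```text
8.975 0.017671519144784164 [ 0.9 -0.9  2.2] [-0.13  0.26 -0.1 ] [ 0.24  0.6   2.14  3.82  0.42 -1.93] [0.3, -0.1, -0.0, -0.0, -0.0, -0.0] [56.5, -0.1, 54.2, -0.0, -0.0, -0.0]
```

Call:
send_rows:
  series: [3,0,2.9,0,0,0,9,0,8.7,0,0,0,17,0,16.4,0,0,0,25,0,24.2,0,0,0,33,0,31.9,0,0,0,41,0,39.6,0,0,0,47,0,45.4,0,0,0,50,0,48.3,0,0,0,50,0,48.3,0,0,0,50,0,48.3,0,0,0]

```text
time: 10.22
tcp_pos: [0.6332, 0.1104, 0.0533]
tool_rot: [0.025, 0.925, -0.063, 0.374]
wrist_force: [2.1, 0.1, 0.6]
gripper_width: 0.0178
finger_force: 25.0
```

```bash
python3 - <<'E'
from h import *
p,R,s=cur();print(s["time"],s["gripper_width"],s["wrist_force"].round(1),s["ft_torque"].round(2),s["qpos"].round(2),rel(pose(PRESS,[-45,0,55.],44)))
E
```

```text
10.225 0.01776714133675895 [2.1 0.1 0.6] [ 0.03 -0.06  0.02] [ 0.19  0.66  1.99  3.9   0.33 -2.06] [6.4, -0.1, 5.8, -0.0, -0.0, -0.0]
```

Call:
send_rows:
  series: [1,0,1,0,0,0,2,0,1.9,0,0,0,3,0,2.9,0,0,0,4,0,3.9,0,0,0,5,0,4.8,0,0,0,5,0,4.8,0,0,0]

```text
time: 10.98
tcp_pos: [0.6394, 0.1097, 0.0533]
tool_rot: [0.025, 0.925, -0.062, 0.374]
wrist_force: [-5.9, 1.1, 7.3]
gripper_width: 0.0176
finger_force: 25.0
```

Call:
send_rows:
  series: [0.7,0,0.7,0,0,0,1.4,0,1.4,0,0,0,1.4,0,1.4,0,0,0]

```text
time: 11.35
tcp_pos: [0.6412, 0.1095, 0.0533]
tool_rot: [0.025, 0.925, -0.062, 0.374]
wrist_force: [-7.6, 1.0, 9.4]
gripper_width: 0.0179
finger_force: 25.0
```

Call:
send_rows:
  series: [0.7,0,0.7,0,0,0,1.4,0,1.4,0,0,0,1.4,0,1.4,0,0,0]

```text
time: 11.72
tcp_pos: [0.6416, 0.1094, 0.053]
tool_rot: [0.025, 0.926, -0.062, 0.373]
wrist_force: [-26.1, 1.8, 23.1]
gripper_width: 0.0174
finger_force: 25.0
```

It stalled at the predicted home position with 26 N. Next I release and retreat backwards along the tool axis.

Call:
send_rows:
  series: [0,0,0,0,0,0,0,0,0,0,0,0,0,0,0,0,0,0]
  claw: 50

```text
time: 12.1
tcp_pos: [0.6437, 0.1089, 0.0528]
tool_rot: [0.025, 0.925, -0.063, 0.374]
wrist_force: [0.2, -1.2, -0.1]
gripper_width: 0.0436
finger_force: 0.0
```

Call:
send_rows:
  series: [0,0,-6,0,0,0,0,0,-22,0,0,0,0,0,-45,0,0,0,0,0,-75,0,0,0,0,0,-105,0,0,0,0,0,-125,0,0,0,0,0,-135,0,0,0,0,0,-135,0,0,0]

```text
time: 13.1
tcp_pos: [0.5502, 0.1217, 0.1512]
tool_rot: [0.024, 0.925, -0.062, 0.374]
wrist_force: [0.1, 0.5, 0.1]
gripper_width: 0.05
finger_force: 0.0
```

```bash
python3 - <<'E'
from h import *
p,R,s=cur();print(s["time"],s["wrist_force"].round(1),s["qpos"].round(2))
T=manip.capture("top");S=manip.capture("scene")
a=cv2.resize(T["pixels"][70:270,205:345],None,fx=2.8,fy=2.8,interpolation=2);b=cv2.resize(S["pixels"][150:350,205:345],None,fx=2.8,fy=2.8,interpolation=2)
cv2.imwrite("pics/f.png",np.hstack([a,b])[:,:,::-1])
A=lambda q:(q+.5)*2.8-.5
for c,o in((T,(205,70)),(S,(205,150))):
    q=proj(c,world(PRESS,[(-70,55,12),(-70,-55,12),(-60,-9,72),(-60,9,72),(-45,0,72)]))
    print(A(q-np.array(o)).round(0).tolist())
E
```

```text
13.1 [0.1 0.5 0.1] [ 0.26  0.36  2.15  4.37  0.28 -2.5 ]
[[132.0, 252.0], [244.0, 266.0], [192.0, 241.0], [173.0, 238.0], [185.0, 224.0]]
[[161.0, 368.0], [218.0, 272.0], [180.0, 280.0], [170.0, 296.0], [161.0, 281.0]]
```

View pics/f.png

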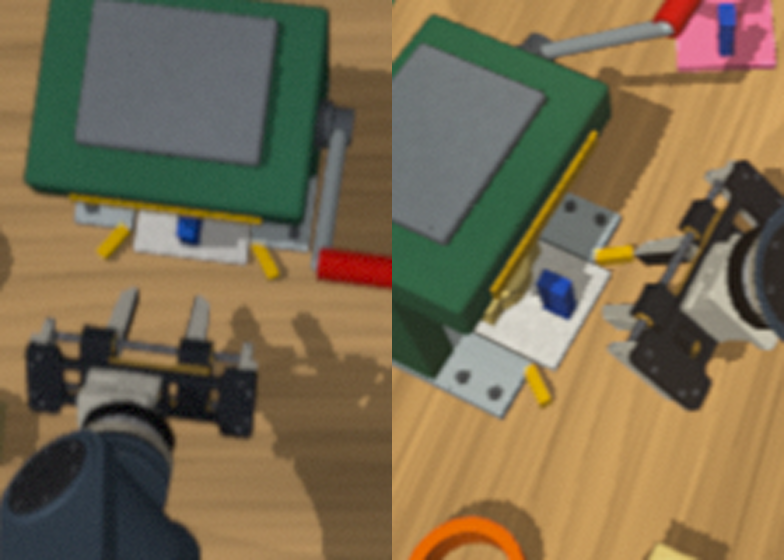

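The white board's rear corners in the top view, (133,251) and (244,262), match the predicted home (132,252) and (244,266), so the carrier is home. Next, unwind the wrist and move above the lever.

```bash
cat >> h.py <<'E'
def tp(xyz,yaw,tilt): return np.array(xyz),Ro.from_euler("z",yaw,degrees=True)*Ro.from_euler("y",-tilt,degrees=True)*Ro.from_quat([1,0,0,0])
def rows(a,b,U):
    L=[]
    for u in U: L+=rel(tp(np.array(a[0])+u*(np.array(b[0])-a[0]),a[1]+u*(b[1]-a[1]),a[2]+u*(b[2]-a[2])))
    print([round(v,1)+0. for v in L])
E
python3 - <<'E'
from h import *
rows(((.5502,.1217,.1512),-7.7,44),((.44,-.09,.13),21,44),(.03,.1,.2,.3,.4,.5,.6,.7,.8,.9,.97,1,1))
E
```

```text
[-1.9, 6.6, -2.1, 0.6, 0.0, -0.7, -7.0, 22.4, -5.0, 2.0, 0.0, -2.1, -14.3, 44.8, -9.1, 4.0, 0.0, -4.2, -21.5, 67.3, -13.2, 5.9, 0.0, -6.2, -28.8, 89.7, -17.3, 7.9, 0.0, -8.3, -36.1, 112.2, -21.4, 9.9, 0.0, -10.4, -43.3, 134.7, -25.5, 11.9, 0.0, -12.4, -50.6, 157.1, -29.7, 13.9, 0.0, -14.5, -57.9, 179.6, -33.8, 15.9, 0.0, -16.6, -65.2, 202.0, -37.9, 17.9, 0.0, -18.6, -70.2, 217.8, -40.7, 19.3, 0.0, -20.1, -72.4, 224.5, -42.0, 19.9, 0.0, -20.7, -72.4, 224.5, -42.0, 19.9, 0.0, -20.7]
```

Call:
send_rows:
  series: [-2,6.6,-2.1,0.6,0,-0.7,-7,22.4,-5,2,0,-2.1,-14.3,44.8,-9.1,4,0,-4.2,-21.5,67.3,-13.2,5.9,0,-6.2,-28.8,89.7,-17.3,7.9,0,-8.3,-36,112.2,-21.4,9.9,0,-10.4,-43.3,134.7,-25.5,11.9,0,-12.4,-50.6,157,-29.7,13.9,0,-14.5,-57.9,179.6,-33.8,15.9,0,-16.6,-65,202,-38,17.9,0,-18.6,-70,217.8,-40.7,19.3,0,-20.1,-72.4,224.5,-42,19.9,0,-20.7,-72.4,224.5,-42,19.9,0,-20.7]
  claw: 0

```text
time: 14.82
tcp_pos: [0.4399, -0.091, 0.1296]
tool_rot: [-0.068, 0.912, 0.168, 0.368]
wrist_force: [-0.1, -0.6, 1.2]
gripper_width: 0.0004
finger_force: 0.0
```

```bash
python3 - <<'E'
from h import *
p,R,s=cur();print(s["time"],s["qpos"].round(2),p.round(4),s["wrist_force"].round(1))
rows((p,21,44),((.44,-.08,.43),10,0),(.03,.1,.2,.3,.4,.5,.6,.7,.8,.9,.97,1,1))
E
```

```text
14.825 [-0.67  0.3   2.36  1.54  0.64 -0.85] [ 0.4399 -0.091   0.1296] [-0.1 -0.6  1.2]
[6.3, -0.3, -6.4, -0.1, -1.3, 0.1, 21.1, -1.0, -21.3, -0.7, -4.4, 0.7, 42.3, -2.1, -42.7, -1.3, -8.8, 1.6, 63.4, -3.1, -64.0, -1.9, -13.2, 2.5, 84.6, -4.1, -85.4, -2.5, -17.6, 3.5, 105.7, -5.2, -106.7, -3.0, -22.0, 4.5, 126.9, -6.2, -128.1, -3.4, -26.3, 5.6, 148.0, -7.3, -149.4, -3.7, -30.7, 6.7, 169.2, -8.3, -170.8, -3.9, -35.1, 7.9, 190.3, -9.3, -192.1, -4.1, -39.5, 9.1, 205.1, -10.0, -207.0, -4.2, -42.5, 9.9, 211.5, -10.4, -213.5, -4.2, -43.8, 10.3, 211.5, -10.4, -213.5, -4.2, -43.8, 10.3]
```

Call:
send_rows:
  series: [6.3,-0.3,-6.4,-0.1,-1.3,0.1,21,-1,-21.3,-0.7,-4.4,0.7,42.3,-2,-42.7,-1.3,-8.8,1.6,63.4,-3,-64,-1.9,-13.2,2.5,84.6,-4,-85.4,-2.5,-17.6,3.5,105.7,-5.2,-106.7,-3,-22,4.5,127,-6.2,-128,-3.4,-26.3,5.6,148,-7.3,-149.4,-3.7,-30.7,6.7,169,-8.3,-170.8,-3.9,-35,7.9,190,-9.3,-192,-4,-39.5,9,205,-10,-207,-4.2,-42.5,9.9,211.5,-10.4,-213.5,-4.2,-43.8,10.3,211.5,-10.4,-213.5,-4.2,-43.8,10.3]

```text
time: 16.45
tcp_pos: [0.4404, -0.0776, 0.4304]
tool_rot: [-0.0, 0.996, 0.09, 0.001]
wrist_force: [-0.3, 0.2, 1.1]
gripper_width: 0.0001
finger_force: 0.0
```

```bash
python3 - <<'E'
from h import *
p,R,s=cur();print(s["time"],s["qpos"].round(2),p.round(4),s["wrist_force"].round(1))
e=world(PRESS,[(-100,-171,324+13+17+25)])[0];print(e)
rows((p,10,0),(e,-7.7,0),(.05,.2,.4,.6,.8,.95,1,1))
E
```

```text
16.45 [-0.28  0.02  1.59  0.    1.54  1.11] [ 0.4404 -0.0776  0.4304] [-0.3  0.2  1.1]
[ 0.56299004 -0.05255951  0.379     ]
[6.2, -0.1, 2.6, 0.0, -0.1, 1.2, 25.0, -0.6, 10.3, 0.0, -0.1, 3.8, 50.0, -1.1, 20.7, 0.0, -0.1, 7.4, 75.0, -1.7, 31.0, 0.0, -0.1, 10.9, 99.9, -2.2, 41.3, 0.0, -0.1, 14.4, 118.7, -2.7, 49.1, 0.0, -0.1, 17.1, 124.9, -2.8, 51.7, 0.0, -0.1, 18.0, 124.9, -2.8, 51.7, 0.0, -0.1, 18.0]
```

Call:
send_rows:
  series: [6.2,0,2.6,0,0,1.2,25,-0.6,10.3,0,0,3.8,50,-1.1,20.7,0,0,7.4,75,-1.7,31,0,0,10.9,100,-2.2,41.3,0,0,14.4,118.7,-2.7,49,0,0,17.1,125,-2.8,51.7,0,0,18,125,-2.8,51.7,0,0,18]

```text
time: 17.45
tcp_pos: [0.5624, -0.0539, 0.3784]
tool_rot: [0.0, 0.998, -0.068, 0.0]
wrist_force: [0.4, 1.0, 0.2]
gripper_width: 0.0008
finger_force: 0.0
```

```bash
python3 - <<'E'
from h import *
p,R,s=cur();print(s["time"],s["qpos"].round(2),p.round(4),s["wrist_force"].round(1))
L=[]
for a in(-.06,0,.08,.16,.24,.32,.40,.48,.56,.64,.72,.8,.86,.9):
    ph=np.arctan2(109,-130)+max(a,0)   # lever angle; rotates toward -x side then down
    x,z=30+170*np.cos(ph),215+170*np.sin(ph)+30+(10 if a<0 else 0)
    L+=rel(tp(world(PRESS,[(x,-171,z)])[0],-7.7,0))
print(np.round(L,1).tolist())
T=manip.capture("top");S=manip.capture("scene")
a=cv2.resize(T["pixels"][100:240,275:415],None,fx=2.8,fy=2.8,interpolation=2);b=cv2.resize(S["pixels"][70:210,235:375],None,fx=2.8,fy=2.8,interpolation=2)
cv2.imwrite("pics/g.png",np.hstack([a,b])[:,:,::-1])
E
```

```text
17.45 [-0.18  0.27  1.41 -0.    1.46  1.53] [ 0.5624 -0.0539  0.3784] [0.4 1.  0.2]
[0.2, -1.5, 14.1, 0.0, -0.0, -0.1, 0.2, -1.5, 24.1, 0.0, -0.0, -0.1, -8.2, -1.4, 34.9, 0.0, -0.0, -0.1, -15.6, -1.4, 46.3, 0.0, -0.0, -0.1, -22.1, -1.4, 58.2, 0.0, -0.0, -0.1, -27.6, -1.4, 70.6, 0.0, -0.0, -0.1, -32.1, -1.4, 83.5, 0.0, -0.0, -0.1, -35.6, -1.4, 96.6, 0.0, -0.0, -0.1, -38.0, -1.4, 110.0, 0.0, -0.0, -0.1, -39.4, -1.4, 123.5, 0.0, -0.0, -0.1, -39.6, -1.4, 137.1, 0.0, -0.0, -0.1, -38.8, -1.4, 150.7, 0.0, -0.0, -0.1, -37.4, -1.4, 160.8, 0.0, -0.0, -0.1, -36.2, -1.4, 167.5, 0.0, -0.0, -0.1]
```

View pics/g.png

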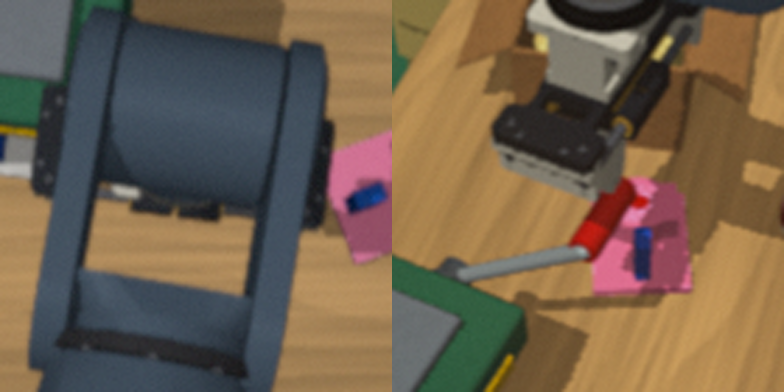

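In the scene view the closed fingertips, at about (600,190), are over the red grip at (608,215). Pushing along the arc now.

Call:
send_rows:
  series: [0,-1,14,0,0,0,0,-1.4,24,0,0,0,-4,-1.4,30,0,0,0,-8,-1.4,36,0,0,0,-12,-1.4,42,0,0,0,-15.6,-1.4,48,0,0,0,-19,-1.4,54,0,0,0,-22,-1.4,60,0,0,0,-27.6,-1.4,72.5,0,0,0,-27.6,-1.4,72.5,0,0,0]

```text
time: 18.8
tcp_pos: [0.5351, -0.0489, 0.3055]
tool_rot: [0.0, 0.998, -0.068, 0.0]
wrist_force: [-3.1, 0.2, 3.6]
gripper_width: 0.0005
finger_force: 1.8
```

Call:
send_rows:
  series: [-4.5,0,13,0,0,0,-8,0,26,0,0,0,-10.4,0,39.5,0,0,0,-11.8,0,53,0,0,0,-12,0,66.6,0,0,0,-11.2,0,80,0,0,0,-9.8,0,90,0,0,0,-9,0,95,0,0,0,-9,0,97,0,0,0,-9,0,97,0,0,0]

```text
time: 20.05
tcp_pos: [0.5263, -0.0478, 0.2114]
tool_rot: [0.0, 0.998, -0.068, 0.001]
wrist_force: [-18.2, 2.5, 31.5]
gripper_width: 0.0005
finger_force: 15.9
```

```bash
python3 - <<'E'
from h import *
p,R,s=cur();tip=p+R.apply([0,0,.017]);d=Ro.from_euler("z",-PRESS[2]).apply(tip-[PRESS[0],PRESS[1],0])*1000
print(s["time"],p.round(4),d.round(1),"expected grip top z 194 x -137",s["wrist_force"].round(1))
S=manip.capture("scene")
cv2.imwrite("pics/h.png",cv2.resize(S["pixels"][100:270,200:400],None,fx=3,fy=3,interpolation=2)[:,:,::-1])
E
```

```text
20.05 [ 0.5263 -0.0478  0.2114] [-136.9 -171.2  194.4] expected grip top z 194 x -137 [-18.2   2.5  31.5]
```

View pics/h.png

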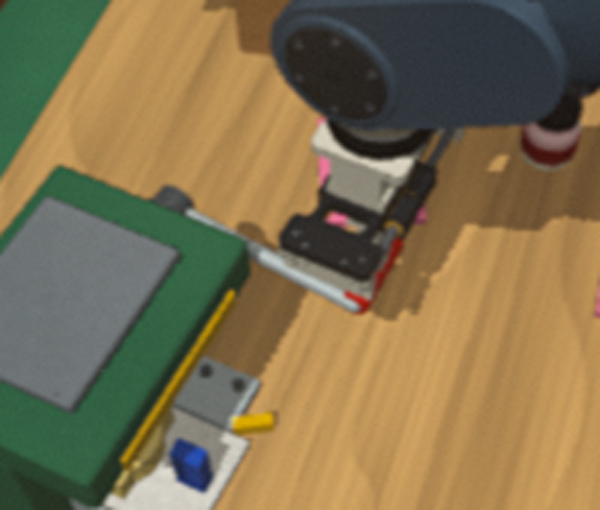

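Lever at its stop: fingertip at z 194.4 against 194 expected, with the force risen to 36 N. I'll add a slight extra hold, then ride back up the arc.

Call:
send_rows:
  series: [-1,0,0.7,0,0,0,-1,0,0.7,0,0,0,-1,0,-6,0,0,0,-2,0,-18,0,0,0,-2.5,0,-32,0,0,0,-2,0,-45,0,0,0,0,0,-58,0,0,0,3,0,-71,0,0,0,7,0,-84,0,0,0,11,0,-97,0,0,0,17,0,-110,0,0,0,24,0,-123,0,0,0,31,0,-134,0,0,0,37,0,-145,0,0,0,38,0,-160,0,0,0,38,0,-185,0,0,0,38,0,-215,0,0,0,38,0,-230,0,0,0,38,0,-230,0,0,0]

```text
time: 22.48
tcp_pos: [0.5641, -0.0529, 0.44]
tool_rot: [0.0, 0.998, -0.068, 0.001]
wrist_force: [0.6, -0.8, -0.2]
gripper_width: 0.0003
finger_force: 0.0
```

```bash
python3 - <<'E'
from h import *
p,R,s=cur();print(s["time"],p.round(4),s["wrist_force"].round(1),s["qpos"].round(2))
rows((p,-7.7,0),((p[0]-.17,p[1]-.06,p[2]),-7.7,0),(.05,.2,.4,.6,.8,.95,1,1))
E
```

```text
22.475 [ 0.5641 -0.0529  0.44  ] [ 0.6 -0.8 -0.2] [-0.18  0.26  1.28 -0.    1.59  1.53]
[-8.0, 4.1, 0.0, 0.0, -0.2, -0.2, -32.0, 16.5, -0.1, 0.0, -0.2, -0.2, -64.1, 33.1, -0.2, 0.0, -0.2, -0.2, -96.1, 49.6, -0.2, 0.0, -0.2, -0.2, -128.2, 66.1, -0.3, 0.0, -0.2, -0.2, -152.2, 78.5, -0.4, 0.0, -0.2, -0.2, -160.2, 82.7, -0.4, 0.0, -0.2, -0.2, -160.2, 82.7, -0.4, 0.0, -0.2, -0.2]
```

Move the arm clear for a final look.

Call:
send_rows:
  series: [-8,4,0,0,0,0,-32,16.5,0,0,0,0,-64,33,0,0,0,0,-96,49.6,0,0,0,0,-128,66,0,0,0,0,-152,78.5,0,0,0,0,-160,82.7,0,0,0,0,-160,82.7,0,0,0,0]

```text
time: 23.48
tcp_pos: [0.3941, -0.113, 0.4389]
tool_rot: [0.0, 0.998, -0.069, 0.001]
wrist_force: [0.8, -0.5, 0.2]
gripper_width: 0.0008
finger_force: 0.0
```

```bash
python3 - <<'E'
from h import *
T=manip.capture("top");S=manip.capture("scene")
a=cv2.resize(T["pixels"][70:270,205:345],None,fx=2.8,fy=2.8,interpolation=2);b=cv2.resize(S["pixels"][130:330,205:345],None,fx=2.8,fy=2.8,interpolation=2)
cv2.imwrite("pics/i.png",np.hstack([a,b])[:,:,::-1])
for c in "top","scene": print([(n,[[round(float(v)) for v in p["point"]] for p in manip.place_of(n,c)][:1]) for n in("lever_grip","tag_pile","ink_jar","tape_roll")])
for c,o in((T,(205,70)),(S,(205,130))):
    print(((proj(c,world(PRESS,[(-70,55,12),(-70,-55,12),(-100,-171,324)]))-o+.5)*2.8).round(0).tolist())
E
```

```text
[('lever_grip', [[166, 337]]), ('tag_pile', [[221, 188]]), ('ink_jar', [[228, 452]]), ('tape_roll', [[165, 182]])]
[('lever_grip', [[149, 309]]), ('tag_pile', [[373, 306]]), ('ink_jar', [[152, 382]]), ('tape_roll', [[360, 231]])]
[[132.0, 252.0], [244.0, 266.0], [368.0, 272.0]]
[[162.0, 425.0], [218.0, 328.0], [296.0, 50.0]]
```

View pics/i.png

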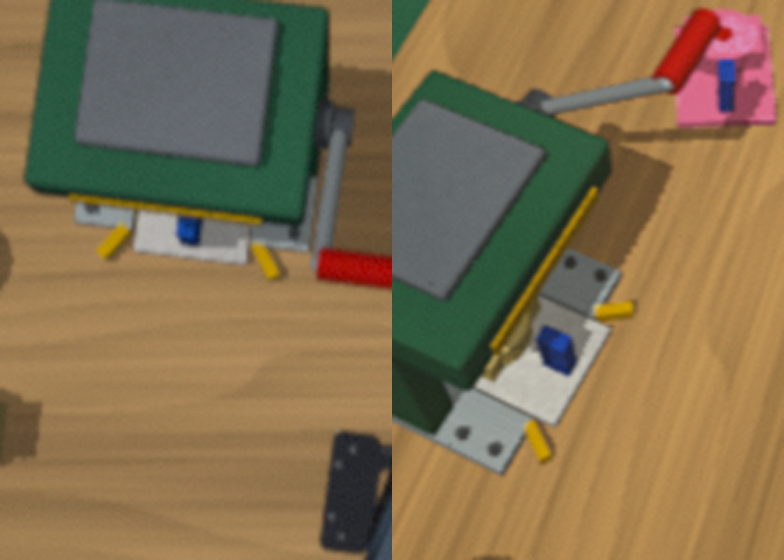

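The carrier's rear edge, (133,252) to (245,263) in the top view, is unchanged at home. The lever is back up with its grip at the original pixel, (337,166), and the bystanders haven't moved. Handing in.

```bash
python3 -c "
from rig import manip
print(manip.job_done())"
```

```text
the job is handed in; nothing more can be done
None
```

The carrier is fully home against the stop, the lever went down to its stop and came all the way back up, and the tag pile, ink jar and tape roll are where they were; I handed the job in at about 23.5 s, and no verdict was shown.

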